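Hold the bathroom heater's stick to warm

ROBOT

A 6-joint arm with a two-finger parallel gripper is mounted at the origin on the work surface. World frame = base frame: x ahead of the robot, y to its left, z up, the work surface at z = 0. Lengths are in m, angles in rad, forces in N, time in s.
With the tool pointing down it reaches from about 0.325 to 0.75 m from the base axis. Payload 7.6 kg.
Tool frame: the origin (TCP) lies on the centre line of the jaws, within the pads' length; the fingertips stand 14 mm ahead of it and the grasp point (between the pads) lies 5 mm behind it (arm.tip_reach is the distance from the TCP to the fingertips, in m); y points along the fingers, x is the direction in which the jaws open and shut, and the axes are right-handed (so a half turn about y gives the same grasp; the last joint's range is limited). The gripper opens to 85 mm and grips with 20 to 120 N. Pads are 22 mm wide; open, the fingers measure 114 mm over their backs; the gripper's body (76 mm by 85 mm) begins 54 mm behind the grasp point. The pads swing forward as they close: fully open they stand 13 mm farther back than shut.
Start: joints at [1.17, 0.052, 1.401, -0, 1.689, -0.07], TCP at [0.171, 0.497, 0.215] pointing down, gripper open.
Joint ranges: [-2.9, 2.9], [-0.91, 2.17], [0.12, 2.37], [-1.06, 4.2], [0.26, 2.73], [-2.93, 2.93]. Speed limits (rad/s): [2.57, 2.57, 3.01, 3.14, 3.14, 3.14].

INTERFACE

Orientations are given as [roll, pitch, yaw] about the fixed x, y, z axes, in that order (R = Rz(yaw) Ry(pitch) Rx(roll)).
In Python, from station import arm gives the robot as it stands. The module is installed in compiled form; this text tells all that it offers.
- The arm moves only by the tool servo_tool, never from a script. Its argument "plan" is a list of rows, each a list of 3 entries, a list of its own where there are three numbers: the shift along the tool's x, y, z in m, then the turn, a rotation vector about the tool's x, y, z in rad, then the opening, from 0 (shut) to 1 (fully open). A call has 1 to 20 rows; each row is the pose to reach, as a shift and turn from the pose measured when the call began, along the tool's axes at that moment; what a row does not reach only later rows make up. A row lasts 1/10 s, in which the tool goes at most 50 mm and 8.59 degrees, less where a joint would pass 70% of its speed; a pose out of reach is approached as far as the arm can. A call with a gripper value outside its range is refused whole. The fingers move at their own pace and stop on an object; "newtons" is the grip in N (left out, the last holds). Time passes only in rows, so rows that repeat a pose let the fingers close. It gives the time, the measured TCP pose, the force and the opening at its end, in the units of the state.
- arm.observe(): the state, without advancing time (a new reading comes with each control period).
- arm.capture(name): name is "scene" or "top"; returns a dict with "image" (384x512x3 uint8, red, green, blue), "fx", "fy", "cx", "cy" (pixels), "dist" ([k1, k2, p1, p2, k3] as OpenCV has them; the pictures are not rectified), "eye" and "orientation" of the camera in the world. Camera axes: x right, y up, looking along -z (the intrinsics and any distortion apply to the point x, -y, -z); pixel columns grow to the right and rows downward; lengths in m; the calibration is good to about 2 mm. A picture is of the moment at which its call begins. There is no depth.
- arm.finish_job(): hands the job in, once; it reports no verdict.
Trained networks look in the newest picture that a camera, given by its name, has taken for a name from the list of things; names that differ only in an ending like _2 or _b are one class to them, and where a whole thing is asked for, a point or a joint stands for the part that bears it (a point fixed in the world has none). Each returns a list of dicts, best first, with "score" (0 to 1); they miss things now and then, are a little off and sometimes report something else, mostly with a low value. They report only what shows in the picture. A call takes as long as a camera call. They do not tell look-alikes from the thing itself.
- arm.recognise(camera, name): "extent" ([left, top, right, bottom] in pixels, round what is visible of it).
The state is a dict: "time": time; "q": joint angles; "joint_velocities": joint speeds; "tau": joint torques, N m; "ee_pos": TCP position; "ee_rot": TCP orientation; "wrist_force": force on the tool from outside, world axes, zero at the start; "wrist_torque": the same for the moment, N m; "finger_gap": finger opening in m.
Only numpy, scipy, OpenCV 4.12 (cv2) and the standard library are available. Lean on these libraries where they do the work, as an engineer would, in place of code of your own. Each camera call takes 0.05 s, during which the arm holds its last target. There are 200 camera calls.

TASK

Turn up the bathroom heater: take the stick of the chrome heater remote, tilt it well over towards the red dot and hold it there for at least one and a half seconds. Then let go so that the stick stands upright again. Do not tilt it towards the blue dot, and do not disturb the black-knobbed stick of the white fan remote or the aluminium canister.

Things in the scene. Friction and masses are not known exactly. Their poses are not given: they have to be found in the camera images.
- heater_mount: Heater remote, fixed: chrome box on a black foot, 100 mm (x) by 76 mm (y), top at 46 mm, black rubber boot round the stick up to 55 mm. Origin: centre of its underside, on the shelf. Its x axis points from the stick to the 16 mm red dot on top (33 mm from centre), -x to the blue dot; z up. At yaw 0 red points away from the robot; turned up to 60 degrees either way, left or right on the shelf.
- heater_knob (a point): Centre of the heater stick's chrome knob, a drum 24 mm wide, 28 mm tall, on an 8 mm rod; upright it is 110 mm above the mount's origin, axes as the mount's. The stick tilts any way about a pivot 70 mm below this point, stops at 29 degrees (knob 34 mm aside), springs back when let go (0.5 N m/rad, 3 N at the knob at 24 degrees, where the knob is 28 mm aside and 6 mm lower).
- fan_knob (a point): Centre of the black knob of the other remote, the white plastic fan remote: same size, form and spring stick as the heater remote, with small grey dots only. To be left alone.
- canister: Loose small aluminium canister with a ribbed twist cap, 50 mm in diameter, 84 mm tall, standing beyond the remotes. Origin at the centre of its underside. To be left alone.
Mind the look-alikes: they are no part of the job. Leave any yellow look-alike of the heater_mount alone.

How it is judged:
On the way:
1. the heater stick is held tilted towards the red dot for 1.5 s: knob at least 22 mm (18 degrees) towards it and within 15 mm to either side of that direction (x of heater_knob in the frame of heater_mount above 0.022 m and y of heater_knob in the frame of heater_mount between -0.015 and 0.015 m), for 1.5 s.
At the end, for the whole second after the job is handed in: The heater stick has been let go and stands upright again (knob within 10 mm of straight above the mount's centre, along and across), the fan knob is within 15 mm and the canister within 20 mm of where it was (x of heater_knob in the frame of heater_mount between -0.01 and 0.01 m and y of heater_knob in the frame of heater_mount between -0.01 and 0.01 m and distance of fan_knob from where it was at the start of the episode below 0.015 m and distance of canister from where it was at the start of the episode below 0.02 m); the robot touches nothing.
It fails at once if the heater stick is tilted towards the blue dot (knob more than 15 mm that way) (x of heater_knob in the frame of heater_mount below -0.015 m).
It fails at once if the fan stick is tilted (knob moved more than 15 mm) (distance of fan_knob from where it was at the start of the episode above 0.015 m).
It fails at once if the canister is moved more than 20 mm (distance of canister from where it was at the start of the episode above 0.02 m).
It also fails if it takes over 32 s, if anything falls off the work surface, if the arm or the gripper's body presses on something with over 40 N, if the wrist force passes 120 N, or if a joint passes its speed limit or range.

## Working session

There is one attempt and no reset: what is moved stays moved. The work goes in short steps, Python scripts to look and compute and a tool call to move; the robot and the scene stay as the last step left them, time stands still between calls to the robot, and variables do not carry over. Pictures are saved under pics/ and viewed, about 8 in all and at most 12, crops included, and the job is handed in when it is done.

Besides the shell and the picture viewer there is one more tool, called after ">>>" by a JSON object that holds its "name" and its "arguments", one argument or row to a line. servo_tool: Moves the arm, as the interface text tells. Its arguments: {"type":"object","properties":{"plan":{"type":"array"},"newtons":{"type":"number"}},"required":["plan"]}

```bash
mkdir -p pics
cat > h.py <<'E'
import numpy as np, cv2
from scipy.spatial.transform import Rotation as R
from station import arm
def cap(n):
    c=arm.capture(n); return c
def rot(c):
    o=np.array(c["orientation"],float)
    return o if o.shape==(3,3) else R.from_euler('xyz',o).as_matrix() if o.size==3 else R.from_quat(o).as_matrix()
def K(c): return np.array([[c["fx"],0,c["cx"]],[0,c["fy"],c["cy"]],[0,0,1.]])
def ray(c,uv):
    p=cv2.undistortPoints(np.array([[uv]],float),K(c),np.array(c["dist"],float))[0,0]
    return np.array(c["eye"]),rot(c)@np.array([p[0],-p[1],-1.])
def at_z(c,uv,z):
    e,d=ray(c,uv); return e+d*(z-e[2])/d[2]
def proj(c,P):
    p=rot(c).T@(np.array(P)-np.array(c["eye"])); p=np.array([[p[0],-p[1],-p[2]]])
    return cv2.projectPoints(p,np.zeros(3),np.zeros(3),K(c),np.array(c["dist"],float))[0][0,0]
def save(c,f,box=None,s=1):
    im=c["image"][...,::-1]
    if box: im=im[box[1]:box[3],box[0]:box[2]]
    cv2.imwrite(f,cv2.resize(np.ascontiguousarray(im),None,fx=s,fy=s,interpolation=cv2.INTER_CUBIC))
E
python3 - <<'E'
from h import *
for n in("scene","top"):
    c=cap(n); save(c,f"pics/{n}0.png",s=1.5); print(n,c["eye"],c["orientation"],c["fx"],c["dist"])
    for t in("heater_mount","heater_knob","fan_knob","canister"):
        for r in arm.recognise(n,t): print(t,round(r["score"],2),np.round(r["extent"]))
o=arm.observe(); print(o["time"],o["ee_pos"],o["ee_rot"],o["finger_gap"],arm.tip_reach)
E
```

```text
scene [ 1.1074636  -0.11895572  0.88972617] [0.60065951 0.00912838 1.48406331] 357.49211933616704 [-0.00477366  0.          0.          0.          0.        ]
heater_mount 0.86 [145. 132. 174. 177.]
heater_mount 0.83 [194. 182. 226. 226.]
heater_mount 0.78 [167. 230. 212. 274.]
heater_mount 0.7 [246. 171. 272. 209.]
heater_knob 0.68 [176. 231. 188. 248.]
heater_knob 0.54 [200. 179. 209. 198.]
heater_knob 0.53 [149. 132. 158. 150.]
heater_knob 0.48 [203. 138. 212. 156.]
heater_knob 0.39 [258. 167. 263. 184.]
fan_knob 0.42 [335. 178. 341. 195.]
canister 0.68 [274. 253. 290. 281.]
top [ 0.49804151 -0.06175458  1.13727264] [ 0.05932932 -0.00400419 -1.59433663] 431.5912984233284 [-0.07485545  0.          0.          0.          0.        ]
heater_mount 0.97 [290. 249. 336. 288.]
heater_mount 0.94 [355. 255. 392. 297.]
heater_mount 0.92 [314. 129. 349. 172.]
heater_mount 0.65 [294. 183. 331. 226.]
heater_mount 0.57 [242. 197. 270. 236.]
heater_knob 0.54 [376. 278. 392. 286.]
heater_knob 0.47 [250. 212. 263. 222.]
heater_knob 0.38 [329. 132. 344. 146.]
fan_knob 0.15 [312. 198. 324. 212.]
canister 0.84 [227. 112. 251. 136.]
0.5 [0.17048644 0.49653979 0.21517362] [-1.57078315e+00  9.00788635e-06  1.23997831e+00] 0.08503311491587397 0.014
```

View pics/top0.png

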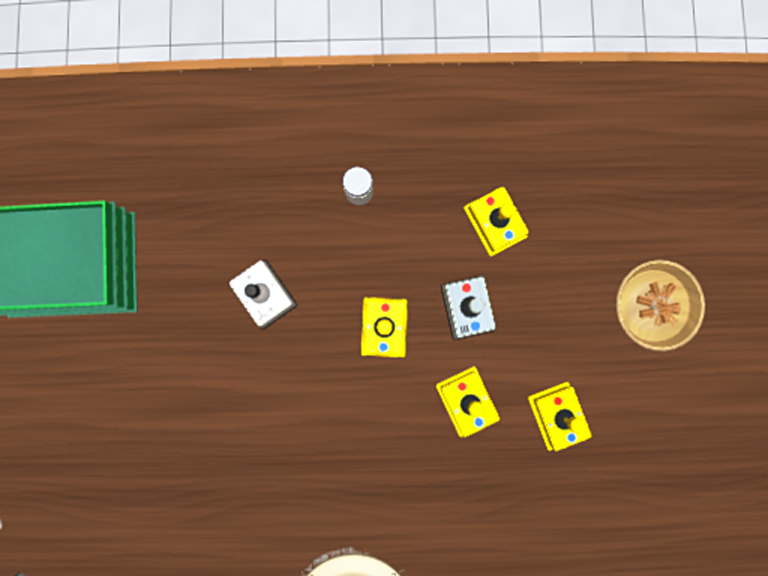

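View pics/scene0.png

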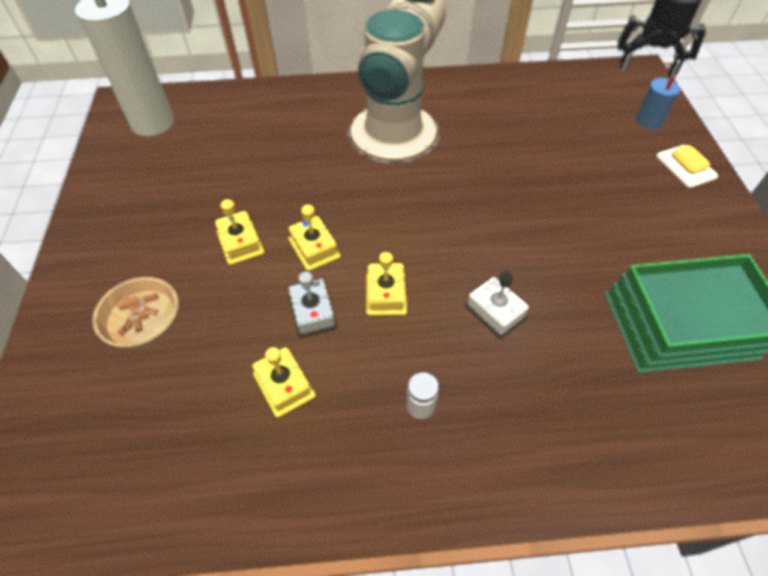

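Candidates in the top picture (at 1.5x): there are yellow boxes at (384,327), (467,402), (560,416) and (496,221), a white box with a black knob at (262,293), and one chrome/grey box at (469,307). The chrome box fits the description: it is not yellow, its knob is chrome, and red points away from the robot. I'll confirm it in a crop and measure it.

Run:
```python
from h import *
c=cap("top"); s=cap("scene")
a=cv2.resize(c["image"][170:240,280:345],None,fx=6,fy=6,interpolation=2); b=cv2.resize(s["image"][170:230,185:235],(350,420),interpolation=2)
cv2.imwrite("pics/crop1.png",np.hstack([a,b])[...,::-1])
def dots(c,box):
    im=c["image"][box[1]:box[3],box[0]:box[2]].astype(int); r,g,b=im[...,0],im[...,1],im[...,2]
    out=[]
    for m in((r-np.maximum(g,b))>60,(b-r)>60):
        n,l,st,ce=cv2.connectedComponentsWithStats(m.astype(np.uint8))
        k=1+np.argmax(st[1:,4]); out.append((ce[k]+box[:2],st[k,4]))
    return out
for cc,box in((c,(290,180,335,230)),(s,(190,175,228,228))):
    d=dots(cc,box); P=[at_z(cc,x[0],.046) for x in d]
    print([(np.round(x[0],1),x[1]) for x in d],np.round(P,4))
    v=P[0]-P[1]; m=(P[0]+P[1])/2
    print("dist",np.linalg.norm(v),"yaw",np.degrees(np.arctan2(v[1],v[0])),"mid",m)
    for h in (.11,):print("knob px",proj(cc,[m[0],m[1],h]))
# neighbours, approx: yellow knobs in scene @ z .11
for n,uv in dict(y1=(257,172),y2=(205,141),y3=(152,137),y4=(182,236),fan=(337,186),ht=(204,186)).items(): print(n,np.round(at_z(s,uv,.11),3))
for n,uv in dict(y1=(256,218),y2=(311,268),y3=(373,277),y4=(331,147),fan=(175,195)).items(): print(n,np.round(at_z(c,uv,.046),3))
o=arm.observe(); M=R.from_euler('xyz',o["ee_rot"]).as_matrix(); print(np.round(M,3))
```

```text
[(array([310.5, 191.5]), np.int32(32)), (array([316.5, 217.1]), np.int32(37))] [[ 0.564  -0.2071  0.046 ]
 [ 0.4988 -0.2204  0.046 ]]
dist 0.06654009614336091 yaw 11.568206285813918 mid [ 0.53143342 -0.21375884  0.046     ]
knob px [317.21619071 203.36286   ]Traceback (most recent call last):
  File "<stdin>", line 13, in <module>
  File "<stdin>", line 10, in dots
    return _wrapfunc(a, 'argmax', axis=axis, out=out, **kwds)
    return bound(*args, **kwds)
ValueError: attempt to get argmax of an empty sequence
```

View pics/crop1.png

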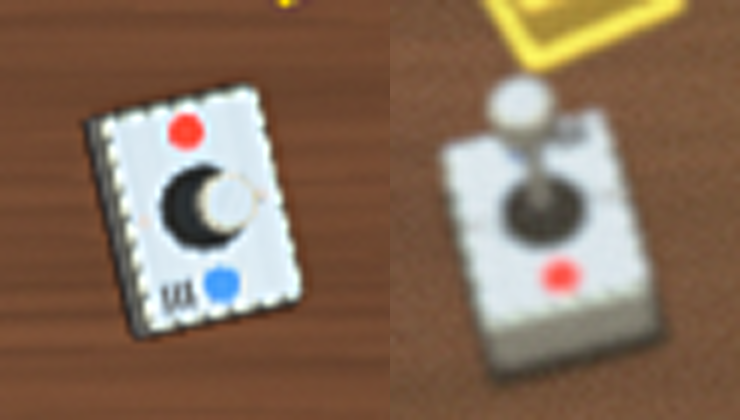

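The crop confirms it: a chrome box with the red dot at top (310.5,191.5) and the blue dot at (316.5,217.1), and a chrome knob at about (318,204). The measured dot spacing is 66.5 mm against the stated 66 mm. Next I'll check the knob in the scene view and the clearance to its neighbours, then work out the shift.

Run:
```python
from h import *
c=cap("top"); s=cap("scene")
m=np.array([.5314,-.2138,0]); print("scene knob px pred",proj(s,m+[0,0,.11]),"red",proj(s,[.564,-.207,.046]))
y=np.radians(11.6); X=np.array([np.cos(y),np.sin(y)]);Y=np.array([-X[1],X[0]])
for n,uv in dict(y1=(257,172),y2=(205,141),y3=(152,137),y4=(182,236),fan=(337,186),ht=(204,186)).items():
    P=at_z(s,uv,.11); d=P[:2]-m[:2]; print(n,np.round(P,3),"mount frame",np.round([d@X,d@Y],3))
o=arm.observe(); M=R.from_euler('xyz',o["ee_rot"]).as_matrix()
T=np.array([*m[:2],.215]); print("shift tool",M.T@(T-o["ee_pos"]))
Rt=R.from_euler('xyz',[-np.pi/2,0,y+np.pi/2]).as_matrix(); print("turn",R.from_matrix(M.T@Rt).as_rotvec())
```

```text
scene knob px pred [203.14003006 187.108527  ] red [208.55206188 209.77776116]
y1 [ 0.493 -0.064  0.11 ] mount frame [-0.007  0.154]
y2 [ 0.363 -0.207  0.11 ] mount frame [-0.164  0.04 ]
y3 [ 0.331 -0.366  0.11 ] mount frame [-0.227 -0.108]
y4 [ 0.676 -0.267  0.11 ] mount frame [ 0.131 -0.081]
fan [0.561 0.146 0.11 ] mount frame [0.102 0.346]
ht [ 0.528 -0.211  0.11 ] mount frame [-0.003  0.003]
shift tool [-5.54676469e-01  1.73709856e-04 -5.72028472e-01]
turn [ 6.37069327e-05 -5.33202910e-01  1.25567164e-04]
```

>>> {"name": "servo_tool", "arguments": {
  "plan": [
    [[-0.03, -0.02, -0.03], [0, -0.03, 0], 1],
    [[-0.06, -0.02, -0.06], [0, -0.06, 0], 1],
    [[-0.09, -0.02, -0.09], [0, -0.09, 0], 1],
    [[-0.12, -0.02, -0.12], [0, -0.12, 0], 1],
    [[-0.15, -0.02, -0.15], [0, -0.15, 0], 1],
    [[-0.18, -0.02, -0.18], [0, -0.18, 0], 1],
    [[-0.21, -0.02, -0.21], [0, -0.21, 0], 1],
    [[-0.24, -0.02, -0.24], [0, -0.24, 0], 1],
    [[-0.27, -0.02, -0.27], [0, -0.27, 0], 0.8],
    [[-0.3, -0.02, -0.3], [0, -0.3, 0], 0.8],
    [[-0.33, -0.02, -0.33], [0, -0.33, 0], 0.8],
    [[-0.36, -0.02, -0.36], [0, -0.36, 0], 0.8],
    [[-0.39, -0.02, -0.39], [0, -0.39, 0], 0.8],
    [[-0.42, -0.02, -0.42], [0, -0.42, 0], 0.8],
    [[-0.45, -0.02, -0.45], [0, -0.45, 0], 0.8],
    [[-0.48, -0.02, -0.48], [0, -0.48, 0], 0.8],
    [[-0.51, -0.02, -0.52], [0, -0.51, 0], 0.8],
    [[-0.54, -0.02, -0.55], [0, -0.533, 0], 0.8],
    [[-0.555, -0.01, -0.572], [0, -0.533, 0], 0.8],
    [[-0.555, 0, -0.572], [0, -0.533, 0], 0.8]
  ],
  "newtons": 20
}}

```text
time: 2.7
ee_pos: [0.5319, -0.2167, 0.2137]
ee_rot: [-1.57, -0.0, 1.77]
wrist_force: [0.7, -0.1, -0.7]
finger_gap: 0.0682
```

>>> {"name": "servo_tool", "arguments": {
  "plan": [
    [[0.004, 0.02, 0], [0, 0, 0], 0.8],
    [[0.004, 0.045, 0], [0, 0, 0], 0.8],
    [[0.004, 0.07, 0], [0, 0, 0], 0.8],
    [[0.004, 0.09, 0], [0, 0, 0], 0.8],
    [[0.004, 0.105, 0], [0, 0, 0], 0.8],
    [[0.004, 0.109, 0], [0, 0, 0], 0.8],
    [[0.004, 0.109, 0], [0, 0, 0], 0.8]
  ]
}}

```text
time: 3.4
ee_pos: [0.5309, -0.2125, 0.1047]
ee_rot: [-1.57, -0.001, 1.77]
wrist_force: [0.8, -0.3, 1.0]
finger_gap: 0.0682
```

Run:
```python
from h import *
c=cap("top"); s=cap("scene")
a=cv2.resize(c["image"][160:240,270:350],(400,400),interpolation=2); b=cv2.resize(s["image"][140:230,165:255],(400,400),interpolation=2)
cv2.imwrite("pics/crop2.png",np.hstack([a,b])[...,::-1])
o=arm.observe(); print(o["time"],o["ee_pos"],o["ee_rot"],o["wrist_force"],o["finger_gap"])
```

```text
3.5 [ 0.53158063 -0.21291892  0.1060255 ] [-1.57158134e+00  8.44574938e-04  1.77022446e+00] [-0.05060118 -0.55318508  0.06706055] 0.06837386935978337
```

View pics/crop2.png

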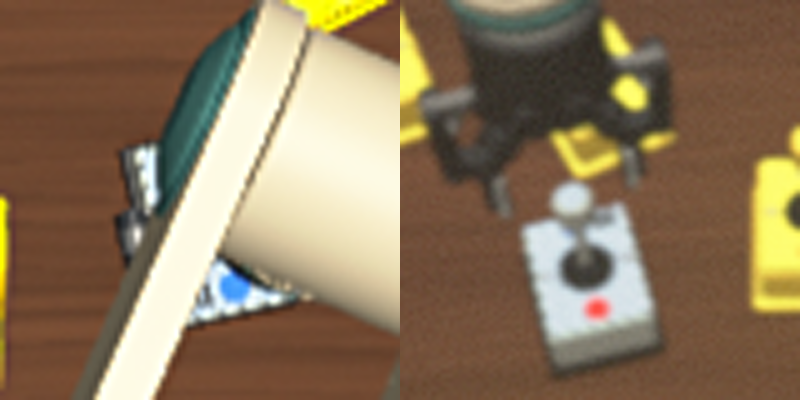

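The scene crop shows the two fingertips at about (187,188) and (217,182), on either side of the chrome knob at (204,186). The stick is upright and undisturbed, so I'll close now.

>>> {"name": "servo_tool", "arguments": {
  "plan": [
    [[0, 0, 0], [0, 0, 0], 0.5],
    [[0, 0, 0], [0, 0, 0], 0.4],
    [[0, 0, 0], [0, 0, 0], 0.2],
    [[0, 0, 0], [0, 0, 0], 0.1],
    [[0, 0, 0], [0, 0, 0], 0.1],
    [[0, 0, 0], [0, 0, 0], 0.1],
    [[0, 0, 0], [0, 0, 0], 0.1]
  ],
  "newtons": 25
}}

```text
time: 4.2
ee_pos: [0.5324, -0.2133, 0.1077]
ee_rot: [-1.574, 0.003, 1.77]
wrist_force: [0.1, -0.1, 5.4]
finger_gap: 0.0087
```

The gap of 8.7 mm is only the commanded opening, so the jaws are not on the 24 mm knob. I'll look.

Run:
```python
from h import *
s=cap("scene")
b=cv2.resize(s["image"][150:225,170:245],(600,600),interpolation=2)
cv2.imwrite("pics/crop3.png",b[...,::-1])
o=arm.observe(); print(o["time"],o["ee_pos"],o["ee_rot"],o["wrist_force"],o["wrist_torque"],o["finger_gap"])
M=R.from_euler('xyz',o["ee_rot"]).as_matrix()
for k in(.014,-.005,-.03):
  print(k,proj(s,o["ee_pos"]+M[:,1]*k))
```

```text
4.25 [ 0.53243776 -0.21331562  0.10773896] [-1.57412562  0.00275914  1.77027968] [7.76652601e-04 1.24845087e-01 5.61767819e+00] [-0.04519005  0.06184597  0.00024202] 0.008164142021998114
0.014 [204.0626597  190.90947181]
-0.005 [203.19781951 186.80257257]
-0.03 [202.01620713 181.190912  ]
```

View pics/crop3.png

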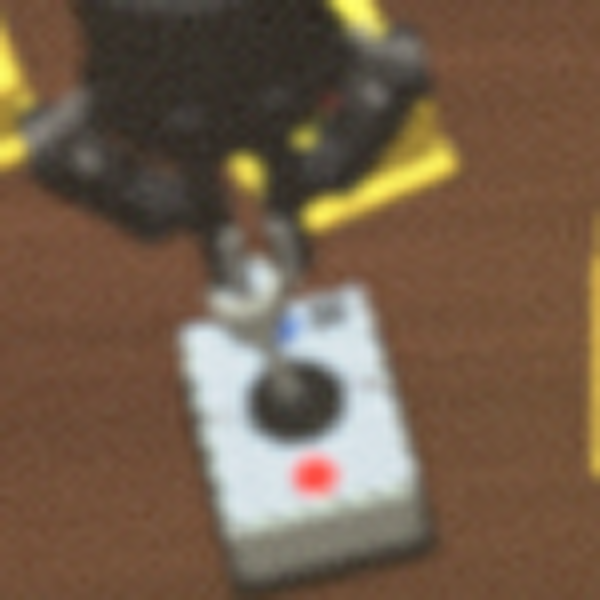

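The crop shows the fingertips at about (202,186), which is roughly 5 px higher than the pose predicts. They seem to have closed on top of the knob, with about 5 N pushing up. I'll check the tip projection against the start picture, where the gripper was free.

Run:
```python
from h import *
s=cap("scene")
im=cv2.imread("pics/scene0.png")
P=np.array([0.17048644,0.49653979,0.21517362]); M=R.from_euler('xyz',[-np.pi/2,0,1.23998]).as_matrix()
pts=[]
for sx in(-1,1):
  for back in(0.014,0.001):
    p=proj(s,P+M[:,1]*back+M[:,0]*sx*.0425); pts.append(p); print(sx,back,p)
x0,y0,x1,y1=600,0,740,110
b=cv2.resize(im[y0:y1,x0:x1],None,fx=5,fy=5,interpolation=2)
for i,p in enumerate(pts):
  q=(((p+.5)*1.5-.5-[x0,y0])*5).astype(int); cv2.circle(b,tuple(map(int,q)),5,(0,255,0) if i%2 else (0,0,255),2)
cv2.imwrite("pics/crop4.png",b)
for t in("heater_knob",):
    for r in arm.recognise("scene",t): print(t,round(r["score"],2),np.round(r["extent"],1))
```

```text
-1 0.014 [411.32860784  58.52501832]
-1 0.001 [412.79178335  54.8613301 ]
1 0.014 [439.37960201  62.34131004]
1 0.001 [441.12860899  58.67542429]
heater_knob 0.68 [254.1 165.8 265.6 186.6]
heater_knob 0.63 [177.1 232.6 186.6 247.4]
heater_knob 0.6 [195.2 184.4 206.3 198.7]
```

View pics/crop4.png

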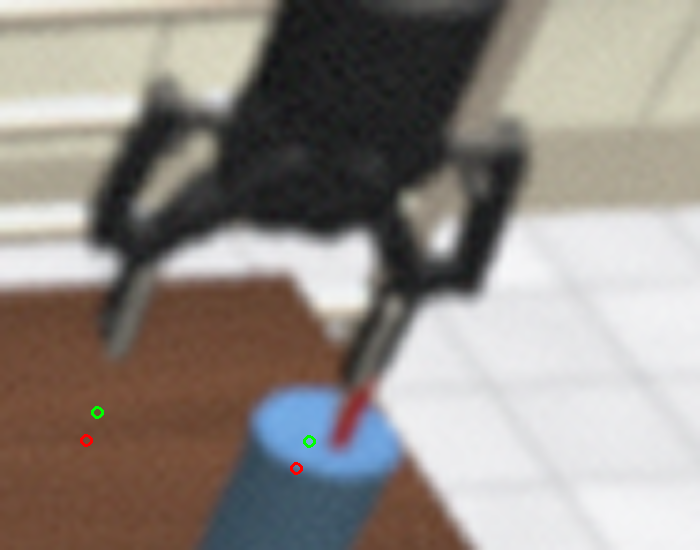

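With the gripper free, the fingertips also appear about 29 mm short of the stated reach: k≈-0.028 open, and about -0.016 shut when resting on the knob top at 124 mm. The two agree, so the jaws have to go about 33 mm lower than planned. I'll lift, open and check that the stick has sprung back.

>>> {"name": "servo_tool", "arguments": {
  "plan": [
    [[0, -0.015, 0], [0, 0, 0], 0.1],
    [[0, -0.035, 0], [0, 0, 0], 0.1],
    [[0, -0.045, 0], [0, 0, 0], 0.3],
    [[0, -0.045, 0], [0, 0, 0], 0.7],
    [[0, -0.045, 0], [0, 0, 0], 0.7],
    [[0, -0.045, 0], [0, 0, 0], 0.7],
    [[0, -0.045, 0], [0, 0, 0], 0.7]
  ]
}}

```text
time: 5.05
ee_pos: [0.5318, -0.2131, 0.1517]
ee_rot: [-1.573, 0.002, 1.77]
wrist_force: [0.6, 0.0, 0.2]
finger_gap: 0.0593
```

Run:
```python
from h import *
s=cap("scene")
b=cv2.resize(s["image"][150:225,170:245],(600,600),interpolation=2)
for r in arm.recognise("scene","heater_knob"): print(round(r["score"],2),np.round(r["extent"],1))
o=arm.observe(); print(o["time"],o["ee_pos"],o["ee_rot"],o["wrist_force"],o["wrist_torque"],o["finger_gap"])
M=R.from_euler('xyz',o["ee_rot"]).as_matrix()
for sx in(-1,1):
  q=(proj(s,o["ee_pos"]-M[:,1]*.025+M[:,0]*sx*o["finger_gap"]/2)-[170,150]+.5)*8; cv2.circle(b,tuple(map(int,q)),6,(0,255,0),2)
q=(proj(s,[.5314,-.2138,.11])-[170,150]+.5)*8; cv2.circle(b,tuple(map(int,q)),6,(255,0,0),2)
cv2.imwrite("pics/crop5.png",b[...,::-1])
```

```text
0.58 [177.5 232.1 185.2 246.1]
5.15 [ 0.53200992 -0.21315006  0.1520334 ] [-1.57314126  0.00210302  1.77019853] [-0.93453863  0.48472043  0.62999053] [ 0.00189717 -0.03350878 -0.01517282] 0.059794160049911727
```

View pics/crop5.png

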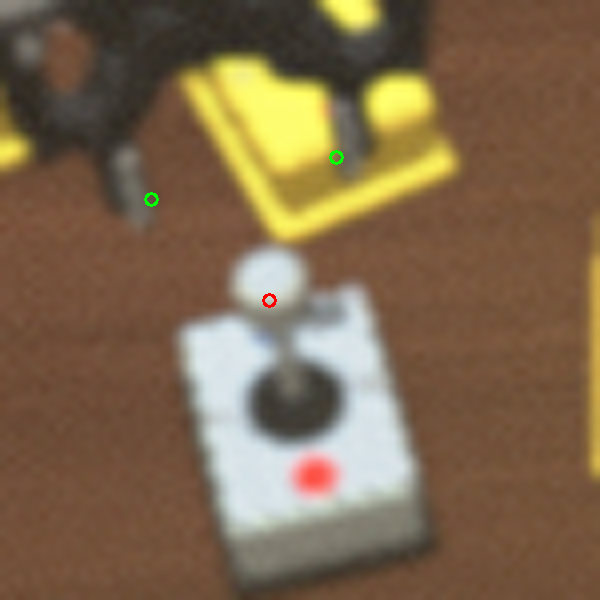

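The stick is upright again with the knob at (203.5,185), matching the prediction marked in red. The open tips at about (187.5,178) and (214,172) sit near k≈-0.013 at a 60 mm opening and are centred on the knob. I'll descend to TCP z≈0.08 and close gently.

>>> {"name": "servo_tool", "arguments": {
  "plan": [
    [[0, 0.02, 0], [0, 0, 0], 0.7],
    [[0, 0.04, 0], [0, 0, 0], 0.7],
    [[0, 0.06, 0], [0, 0, 0], 0.7],
    [[0, 0.07, 0], [0, 0, 0], 0.7],
    [[0, 0.072, 0], [0, 0, 0], 0.7],
    [[0, 0.072, 0], [0, 0, 0], 0.5],
    [[0, 0.072, 0], [0, 0, 0], 0.4],
    [[0, 0.072, 0], [0, 0, 0], 0.2],
    [[0, 0.072, 0], [0, 0, 0], 0.15],
    [[0, 0.072, 0], [0, 0, 0], 0.15],
    [[0, 0.072, 0], [0, 0, 0], 0.15]
  ],
  "newtons": 25
}}

```text
time: 6.25
ee_pos: [0.5329, -0.2132, 0.0814]
ee_rot: [-1.575, 0.003, 1.77]
wrist_force: [-0.1, 1.7, 6.6]
finger_gap: 0.0231
```

Run:
```python
from h import *
s=cap("scene")
b=cv2.resize(s["image"][150:225,170:245],(600,600),interpolation=2)
o=arm.observe(); print(o["time"],o["ee_pos"],o["ee_rot"],o["wrist_force"],o["wrist_torque"],o["finger_gap"])
cv2.imwrite("pics/crop6.png",b[...,::-1])
```

```text
6.3 [ 0.53284043 -0.2132264   0.08137455] [-1.5749998   0.00286997  1.77042438] [-1.13428083  2.65746458  4.75962607] [0.49186822 0.18103417 0.02708383] 0.022973747268144867
```

View pics/crop6.png

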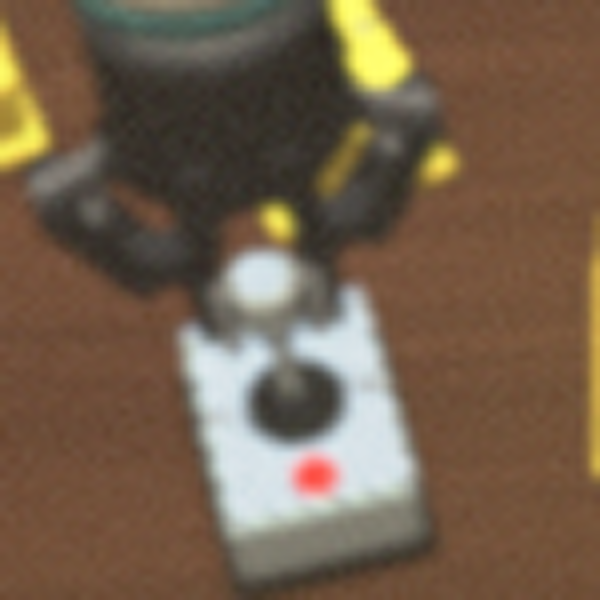

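The jaws hold the knob: the gap is 23 mm and the knob sits at about (202.5,185), between the pads. Now I'll tilt it along the red direction, which is tool -z, following the arc.

>>> {"name": "servo_tool", "arguments": {
  "plan": [
    [[0.001, 0, -0.004], [0, 0, 0], 0.1],
    [[0.001, 0.001, -0.008], [0, 0, 0], 0.1],
    [[0.001, 0.001, -0.012], [0, 0, 0], 0.1],
    [[0.002, 0.002, -0.016], [0, 0, 0], 0.1],
    [[0.002, 0.003, -0.02], [0, 0, 0], 0.1],
    [[0.002, 0.004, -0.024], [0, 0, 0], 0.1],
    [[0.002, 0.006, -0.028], [0, 0, 0], 0.1],
    [[0.002, 0.006, -0.028], [0, 0, 0], 0.1],
    [[0.002, 0.006, -0.028], [0, 0, 0], 0.1]
  ],
  "newtons": 40
}}

```text
time: 7.2
ee_pos: [0.5602, -0.2058, 0.0756]
ee_rot: [-1.575, 0.003, 1.77]
wrist_force: [-4.6, 0.2, 4.9]
finger_gap: 0.0224
```

Run:
```python
from h import *
s=cap("scene")
b=cv2.resize(s["image"][150:225,170:245],(600,600),interpolation=2)
o=arm.observe(); print(o["time"],o["ee_pos"],o["ee_rot"],o["wrist_force"],o["wrist_torque"],o["finger_gap"])
y=np.radians(11.6)
for a,col in((0,(255,0,0)),(.022,(0,255,0)),(.028,(0,0,255))):
  q=(proj(s,[.5314+a*np.cos(y),-.2138+a*np.sin(y),.04+np.sqrt(.07**2-a*a)])-[170,150]+.5)*8; cv2.circle(b,tuple(map(int,q)),5,col,2)
cv2.imwrite("pics/crop7.png",b[...,::-1])
```

```text
7.25 [ 0.56020215 -0.20577786  0.07562633] [-1.57507548  0.00309771  1.77040122] [-3.57551123  0.43881815  5.52525593] [-0.00597946  0.93757236  0.06322618] 0.022341996332509308
```

View pics/crop7.png

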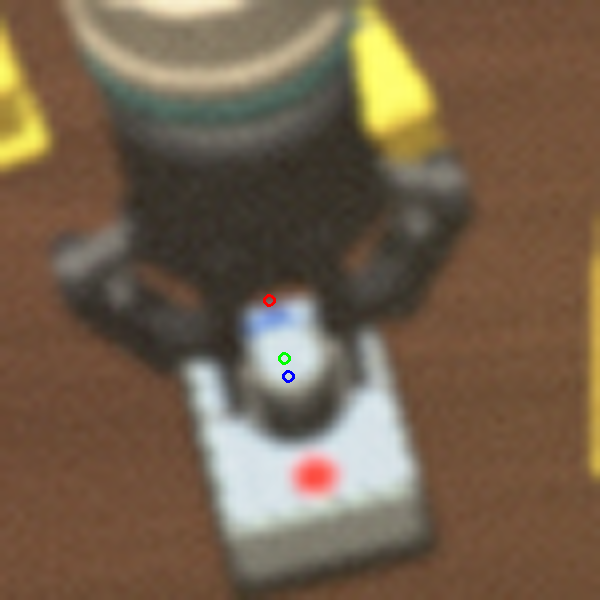

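The knob has moved to about (206,195), in line with the 28 mm marker. The TCP moved 28 mm towards red, and the reaction is about 4 N towards blue, as the spring would give. I'll hold with 1 mm extra for margin.

>>> {"name": "servo_tool", "arguments": {
  "plan": [
    [[0, 0, -0.001], [0, 0, 0], 0.1],
    [[0, 0, -0.001], [0, 0, 0], 0.1],
    [[0, 0, -0.001], [0, 0, 0], 0.1],
    [[0, 0, -0.001], [0, 0, 0], 0.1],
    [[0, 0, -0.001], [0, 0, 0], 0.1],
    [[0, 0, -0.001], [0, 0, 0], 0.1],
    [[0, 0, -0.001], [0, 0, 0], 0.1],
    [[0, 0, -0.001], [0, 0, 0], 0.1],
    [[0, 0, -0.001], [0, 0, 0], 0.1],
    [[0, 0, -0.001], [0, 0, 0], 0.1],
    [[0, 0, -0.001], [0, 0, 0], 0.1],
    [[0, 0, -0.001], [0, 0, 0], 0.1],
    [[0, 0, -0.001], [0, 0, 0], 0.1],
    [[0, 0, -0.001], [0, 0, 0], 0.1],
    [[0, 0, -0.001], [0, 0, 0], 0.1],
    [[0, 0, -0.001], [0, 0, 0], 0.1],
    [[0, 0, -0.001], [0, 0, 0], 0.1],
    [[0, 0, -0.001], [0, 0, 0], 0.1],
    [[0, 0, -0.001], [0, 0, 0], 0.1],
    [[0, 0, -0.001], [0, 0, 0], 0.1]
  ]
}}

```text
time: 9.25
ee_pos: [0.561, -0.2056, 0.0753]
ee_rot: [-1.574, 0.003, 1.77]
wrist_force: [-6.1, -0.1, 4.4]
finger_gap: 0.0226
```

Run:
```python
from h import *
s=cap("scene")
b=cv2.resize(s["image"][150:225,170:245],(600,600),interpolation=2)
o=arm.observe(); print(o["time"],o["ee_pos"],o["wrist_force"],o["finger_gap"])
cv2.imwrite("pics/crop8.png",b[...,::-1])
```

```text
9.3 [ 0.56102076 -0.20559082  0.07530219] [-5.28532506 -0.73123824  4.07554932] 0.02245874866986328
```

View pics/crop8.png

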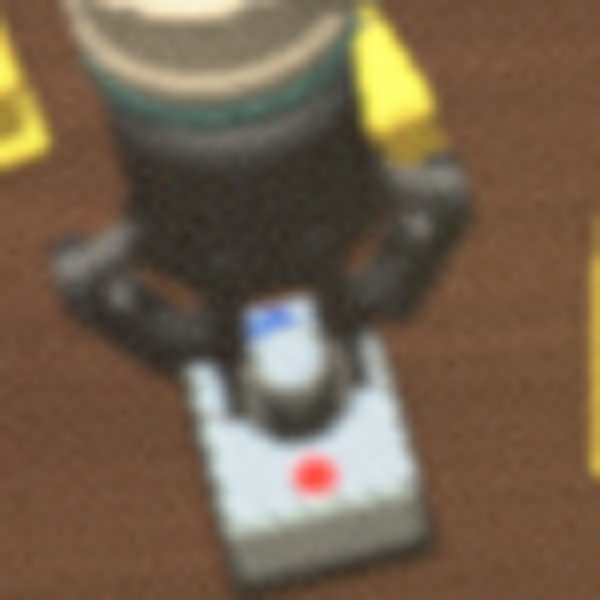

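The stick is still held tilted, with the knob at about (206,195), after more than 2 s. I'll bring it back along the arc to upright, then open and lift off.

>>> {"name": "servo_tool", "arguments": {
  "plan": [
    [[0, -0.001, 0.004], [0, 0, 0], 0.1],
    [[0, -0.003, 0.009], [0, 0, 0], 0.1],
    [[0, -0.004, 0.014], [0, 0, 0], 0.1],
    [[-0.001, -0.005, 0.019], [0, 0, 0], 0.1],
    [[-0.001, -0.006, 0.024], [0, 0, 0], 0.1],
    [[-0.001, -0.006, 0.027], [0, 0, 0], 0.1],
    [[-0.001, -0.006, 0.028], [0, 0, 0], 0.1],
    [[-0.001, -0.006, 0.028], [0, 0, 0], 0.3],
    [[-0.001, -0.006, 0.028], [0, 0, 0], 0.7],
    [[-0.001, -0.006, 0.028], [0, 0, 0], 0.75],
    [[-0.001, -0.006, 0.028], [0, 0, 0], 0.75],
    [[-0.001, -0.006, 0.028], [0, 0, 0], 0.75],
    [[-0.001, -0.02, 0.028], [0, 0, 0], 0.75],
    [[-0.001, -0.04, 0.028], [0, 0, 0], 0.75],
    [[-0.001, -0.07, 0.028], [0, 0, 0], 0.75],
    [[-0.001, -0.11, 0.028], [0, 0, 0], 0.75],
    [[-0.001, -0.14, 0.028], [0, 0, 0], 0.75],
    [[-0.001, -0.16, 0.028], [0, 0, 0], 0.75],
    [[-0.001, -0.16, 0.028], [0, 0, 0], 0.75]
  ]
}}

```text
time: 11.2
ee_pos: [0.5343, -0.2123, 0.2403]
ee_rot: [-1.58, 0.008, 1.77]
wrist_force: [0.4, 0.2, 0.2]
finger_gap: 0.0639
```

Run:
```python
from h import *
s=cap("scene")
b=cv2.resize(s["image"][130:310,140:380],None,fx=3.2,fy=3.2,interpolation=2)
o=arm.observe(); print(o["time"],o["ee_pos"],o["wrist_force"],o["finger_gap"])
for t in("heater_knob","fan_knob","canister"):
  for r in arm.recognise("scene",t): print(t,round(r["score"],2),np.round(r["extent"],1))
cv2.imwrite("pics/crop9.png",b[...,::-1])
```

```text
11.25 [ 0.53369268 -0.21202381  0.23745323] [ 0.21331195 -0.10084561 -0.8655683 ] 0.06423203438183572
heater_knob 0.6 [149.6 131.6 158.4 149.6]
heater_knob 0.54 [254.1 167.6 265.7 187. ]
heater_knob 0.4 [180.6 233.  185.6 249.8]
canister 0.57 [271.1 249.6 290.8 276.6]
```

View pics/crop9.png

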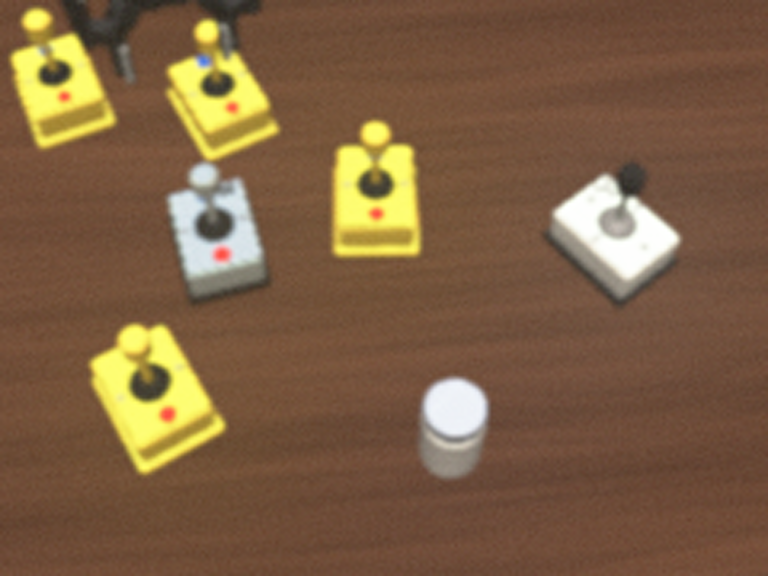

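The stick is upright: the knob is at (204,185.5), the same as at the start. The fan knob at (337,186) and the canister at about (282,264) have not moved, and the gripper is clear above. Handing in.

```bash
python3 -c "
from station import arm
print(arm.finish_job())"
```

```text
the job is handed in; nothing more can be done
None
```

The heater stick was tilted to the red dot, held there and let go, and the job was handed in at about 11.3 s. No verdict was reported.

- **Tilt:** I gripped the chrome knob across the red–blue line and moved it about 28–29 mm towards the red dot. It stayed there for about 2.1 s. A picture at the start and one at the end of the hold agreed with that, and the force read 4–6 N back towards blue.
- **Release:** I brought the knob back to upright while still gripping it, then opened and lifted clear.
- **Last check:** The heater knob was at the same pixel as at the start, to within about 1 px. The fan knob and canister had not visibly moved, and the wrist force was about zero.

**What went wrong:** The first grasp closed on top of the knob and pressed on it with about 5 N. In the pictures the fingertips sat roughly 25–30 mm shorter than the stated reach. During that try the knob shifted roughly 10 mm sideways and sprang back upright after I lifted off. I did not measure how far it moved towards blue at that moment, though sideways force was near zero. I regrasped about 26 mm lower, and the jaws then closed to 23 mm on the 24 mm knob.

In the final picture the recogniser did not report the heater knob or the fan knob, so I checked those two by eye.

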